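# Dip the soaking tank and show the gauge for reading

## Task

Check the level in the soaking tank: first set the steel drip beaker down gently, upright, in the shallow tray. Then take the dip gauge from its rest by the black grip, slide it down the tank's slanted dip tube until its collar stops against the mouth, leave it there for a second and draw it out. Finish holding it still and level, without letting go, with its tip a few centimetres above the beaker's mouth for reading; the gauge must not touch beaker, tray or bench, and the jar, caliper and bronze disc stay as they are.

Things in the scene. Friction and masses are not known exactly. Their poses are not given: they have to be found in the camera images.
- beaker: open stainless-steel drip beaker, loose, about 100 g: 52 mm outer diameter (55 mm over the lip), 75 mm tall, wall 3 mm. Starts standing upright on the bench. Origin at the centre of its underside, z up.
- beaker_rim (a point): centre of the beaker's mouth, 75 mm above its underside; the mouth is 46 mm wide inside.
- tray: fixed shallow open grey plastic tray, 120 mm (its x) by 170 mm (its y) outside, 14 mm tall, walls and floor 4 mm thick. Origin at the centre of its underside, so the floor the beaker stands on is 4 mm above the origin.
- gauge: the dip gauge, loose, 100 g, 232 mm long, x axis along it to the tip. Origin on its axis at the collar's stop face. Ahead: steel rod, 8 mm diameter, 130 mm long, dark rings near the tip. Behind: steel collar, 30 mm diameter, 8 mm thick, then flat-sided black grip from x = -8 to -102 mm, 14 mm thick (y), 20 mm high (z). Starts level in the rest, z up, axis 60 mm above the bench.
- gauge_tip (a point): the tip end of the gauge, on its axis, 130 mm ahead of its origin.
- rest: fixed grey rest carrying the gauge: base 190 x 70 x 8 mm, two notched plates 60 mm wide, 6 mm thick; one (60 mm tall) holds the grip's end, 92 mm behind the gauge's origin, the other (66 mm tall) the rod 70 mm ahead of it. The gauge lifts straight out (notches 10 mm deep); the grip is free between rear plate and collar. Origin under the base's centre; x axis towards the gauge's tip.
- tank: fixed closed soaking tank, white tub with an orange lid: 300 mm (its x) by 200 mm (its y), lid's top 168 mm above the bench, lid overhanging by 8 mm. Origin under its centre; the dip tube sticks out of the middle of its -x end.
- dip_tube: fixed grey slanted tube in the tank's -x end wall. Origin at the centre of its open mouth, 150 mm above the bench, 54 mm out from the wall; z axis along the tube, out of the mouth, up and away from the tank, 40 degrees above level: the gauge goes in along -z. Bore 14 mm, flaring to 21 mm at the mouth (27 mm outside), where the collar stops; clear inside for the whole rod.
- jar: bystander: closed amber glass jar, 52 mm diameter, 85 mm tall, loose, origin at the centre of its underside.
- caliper: bystander: digital caliper lying flat, about 230 mm long, 16 mm high, loose, origin on its underside within the black slider.
- disc: bystander: corroded bronze disc, 112 mm diameter, 13 mm thick, loose, lying on a white foam pad 10 mm thick; origin at the centre of its underside.
Not all that is in view belongs to the job. What is shaped like the gauge but green is not meant. Of the things shaped like the rest, the grey one is meant.

How it is judged:
By the outcome, as a careful person would: the job done as asked, in the order asked, and still so for the second after the job is handed in, while the arm keeps its last pose, push and grip.
It also fails if it takes over 72 s, if anything falls off the work surface, if the arm or the gripper's body presses on something with over 40 N, if the wrist force passes 120 N, or if a joint passes its speed limit or range.

## Robot

A 6-joint arm with a two-finger parallel gripper is mounted at the origin on the work surface. World frame = base frame: x ahead of the robot, y to its left, z up, the work surface at z = 0. Lengths are in mm, angles in rad, forces in N, time in s.
With the tool pointing down it reaches from about 400 to 925 mm from the base axis. Payload 12.5 kg.
Tool frame: the origin (TCP) lies midway between the tips of the shut fingers; the grasp point (between the pads) lies 19 mm behind it; z points along the fingers, y is the line along which they close (so a half turn about z gives the same grasp; the last joint's range is limited). The gripper opens to 95 mm and grips with 3 to 60 N. Pads are 20 mm wide; open, the fingers measure 119 mm over their backs; the gripper's body (75 mm by 180 mm) begins 59 mm behind the grasp point.
Start: joints at [1.126, 0.491, 1.559, -0, 1.092, -0.106], TCP at [207.706, 589.495, 214.661] pointing down, gripper open.
Joint ranges: [-3.1, 3.1], [-0.84, 2.19], [0.05, 2.79], [-1.13, 4.28], [0.06, 2.93], [-2.69, 2.69]. Speed limits (rad/s): [2.22, 2.22, 2.79, 3.14, 3.14, 3.14].

## Interface

Orientations are given as [roll, pitch, yaw] about the fixed x, y, z axes, in that order (R = Rz(yaw) Ry(pitch) Rx(roll)).
In Python, from cell import state, read_camera, camera_info, env gives the robot as it stands.
- The arm moves only by the tool move_arm, never from a script. Its argument "commands" is a list of rows, each a list of 3 entries, a list of its own where there are three numbers: the shift along the world's x, y, z in cm, then the turn, a rotation vector about the world's x, y, z in degrees, then the opening, from 0 (shut) to 1 (fully open). A call has 1 to 10 rows; each row shifts and turns the commanded pose from where the row before left it; what a row does not reach is not made up. A row lasts 1/10 s, in which the tool goes at most 50 mm and 8.59 degrees, less where a joint would pass 70% of its speed; a pose out of reach is approached as far as the arm can. A call with a gripper value outside its range is refused whole. The fingers move at their own pace and stop on an object; the grip force is fixed at half the most. Time passes only in rows, so rows that do not move let the fingers close. It gives the time, the measured TCP pose, the force, the opening and the grip force at its end, in the units of the state.
- state(): the state, without advancing time (a new reading comes with each control period).
- read_camera(name): name is "scene" or "top" or "wrist"; returns the picture (384x512x3 uint8, blue, green, red); there is no depth.
- camera_info(name): a dict with "K" (3x3 intrinsics, pixels), "cam_to_world" (4x4, takes a point from camera to world coordinates). Camera axes: x right, y down, z forward; pixel columns grow to the right and rows downward; lengths in mm; the calibration is good to about 2 mm. A picture is of the moment at which its call begins: read the wrist's pose just before it. camera_info takes no time and is no camera call; for the wrist camera it gives the pose at the moment of the call.
- env.job_done(): hands the job in; it is judged then, once.
The state is a dict: "t": time; "joints": joint angles; "qvel": joint speeds; "tau": joint torques, N m; "eef_pos": TCP position; "tcp_rot": TCP orientation; "ft_force": force on the tool from outside, world axes, zero at the start; "moment": the same for the moment, N m; "opening": opening from 0.0 (shut) to 1.0 (fully open); "grip_force": force on a finger pad.
Only numpy, scipy, OpenCV 4.12 (cv2) and the standard library are available. Lean on these libraries where they do the work, as an engineer would, in place of code of your own. Each camera call takes 0.05 s, during which the arm holds its last target. There are 200 camera calls.

## Working session

There is one attempt and no reset: what is moved stays moved. The work goes in short steps, Python scripts to look and compute and a tool call to move; the robot and the scene stay as the last step left them, time stands still between calls to the robot, and variables do not carry over. Pictures are saved under pics/ and viewed, at most 10 in all, crops included, and the job is handed in when it is done.

Besides the shell and the picture viewer there is one more tool, called after "Call:" in YAML: its name, and indented under it one key for each argument. move_arm: Moves the arm, as the interface text tells. Its arguments: {"type":"object","properties":{"commands":{"type":"array"}},"required":["commands"]}

```bash
mkdir -p pics; ls; python3 - <<'E'
from cell import state, read_camera, camera_info
import cv2
s=state();print(s)
for n in("scene","top","wrist"):
    c=camera_info(n);print(n,c["K"],c["cam_to_world"])
    cv2.imwrite(f"pics/{n}0.png",read_camera(n))
a=cv2.imread("pics/scene0.png");b=cv2.imread("pics/top0.png")
E
```

```text
pics
{'t': 0.0, 'joints': array([ 1.12640702e+00,  4.91545732e-01,  1.55944279e+00, -3.13796327e-05,
        1.09171235e+00, -1.05617841e-01]), 'qvel': array([-0.00061034, -0.00015627,  0.00094642,  0.00242915, -0.00051323,
       -0.00026853]), 'tau': array([-3.47251525e-04, -6.12629128e+01, -2.58192337e+01,  6.91622542e-02,
        4.82313358e-02, -9.54843654e-05]), 'eef_pos': array([207.59569854, 589.25605574, 214.0726355 ]), 'tcp_rot': array([-3.14048768e+00, -8.91543933e-05,  2.80283562e+00]), 'ft_force': array([0.41117141, 0.83374532, 0.37513808]), 'moment': array([-0.01503246,  0.01885385, -0.05558615]), 'grip_force': 0.0, 'opening': 0.9986888722271037}
scene [[389.86937688   0.         258.45272556]
 [  0.         389.86937688 193.67976259]
 [  0.           0.           1.        ]] [[-3.95782979e-01  6.67014187e-01 -6.31227302e-01  1.20262198e+03]
 [ 9.18250044e-01  2.97272539e-01 -2.61621663e-01  3.45182431e+02]
 [ 1.31411821e-02 -6.83169899e-01 -7.30141218e-01  9.12304342e+02]
 [ 0.00000000e+00  0.00000000e+00  0.00000000e+00  1.00000000e+00]]
top [[388.46663187   0.         250.51527451]
 [  0.         388.46663187 195.75212615]
 [  0.           0.           1.        ]] [[ 1.19017712e-02 -9.93403826e-01  1.14049057e-01  4.06937056e+02]
 [-9.99876259e-01 -1.29968274e-02 -8.86284931e-03  4.18402107e+01]
 [ 1.02866643e-02 -1.13929460e-01 -9.93435586e-01  1.10263419e+03]
 [ 0.00000000e+00  0.00000000e+00  0.00000000e+00  1.00000000e+00]]
wrist [[309.69133302   0.         257.1449384 ]
 [  0.         309.69133302 197.05687412]
 [  0.           0.           1.        ]] [[ 3.32163518e-01  9.03162111e-01  2.71966174e-01  1.32306020e+02]
 [ 9.43221357e-01 -3.17771064e-01 -9.67213631e-02  6.17640635e+02]
 [-9.32090041e-04  2.88651612e-01 -9.57433746e-01  3.84786802e+02]
 [ 0.00000000e+00  0.00000000e+00  0.00000000e+00  1.00000000e+00]]
```

View pics/top0.png

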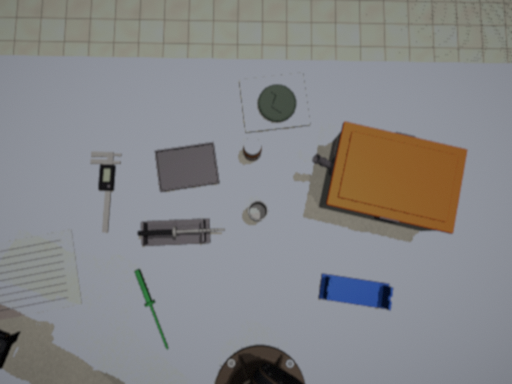

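View pics/scene0.png

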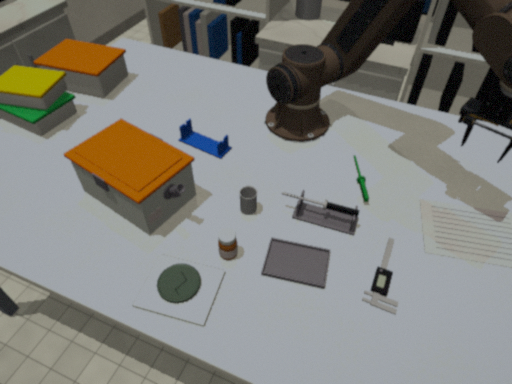

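The top view shows the beaker at (258,211) with the jar at (252,150) as its lookalike. The gauge and grey rest are at (175,232); their lookalikes are the green gauge at (150,308) and the blue rest at (355,291). The tray is at (187,167) and the dip tube mouth at about (320,160). I'll check these in one close crop.

```bash
cat > h.py <<'E'
import numpy as np
from cell import camera_info
def p2w(n,u,v,z,c=None):
    c=c or camera_info(n);T=c["cam_to_world"]
    d=T[:3,:3]@np.linalg.solve(c["K"],[u,v,1.]);o=T[:3,3]
    return (o+d*(z-o[2])/d[2])
def w2p(n,p,c=None):
    c=c or camera_info(n);T=np.linalg.inv(c["cam_to_world"])
    q=c["K"]@(T[:3,:3]@np.array(p,float)+T[:3,3]);return q[:2]/q[2]
E
python3 - <<'E'
import cv2
a=cv2.imread("pics/top0.png")[125:270,130:350]
a=cv2.resize(a,None,fx=3.6,fy=3.6,interpolation=cv2.INTER_CUBIC)
a=cv2.convertScaleAbs(a,alpha=1.3)
cv2.imwrite("pics/topc.png",a);print(a.shape)
E
```

```text
(522, 792, 3)
```

View pics/topc.png

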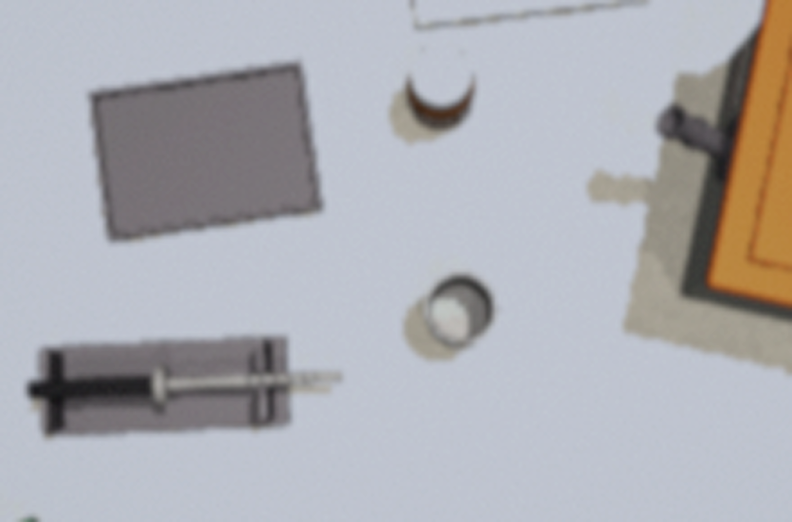

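The crop confirms the choice: a hollow steel beaker at crop (460,310), the black-grip gauge in the grey rest from (28,389) to (341,377), an empty tray, and the tube mouth at (668,122).

```bash
python3 - <<'E'
from h import *
c=camera_info("top")
f=lambda x,y,z:p2w("top",x/3.6+130,y/3.6+125,z,c).round(1)
print("beaker",f(460,310,75))
t,b,co=f(341,377,60),f(28,389,60),f(159,386,60);print("gauge",t,b,co,np.linalg.norm(t-b),np.degrees(np.arctan2(*(t-b)[1::-1])))
cs=[f(*p,14) for p in((92,93),(299,64),(321,210),(112,240))];print("tray",cs,np.mean(cs,0),[np.linalg.norm(cs[i]-cs[i-1]) for i in range(4)])
print("mouth",f(668,122,150))
L=[p2w("top",u,v,168,c).round(1) for u,v in((343,124),(466,150),(453,231),(329,207))];print("lid",L,np.mean(L,0),[np.linalg.norm(L[i]-L[i-1]) for i in range(4)])
for e in(L[1]-L[0],L[2]-L[3]):print(np.degrees(np.arctan2(e[1],e[0])))
E
```

```text
beaker [484.2  12.9  75. ]
gauge [434.3 100.4  60. ] [422.7 331.7  60. ] [426.1 235.   60. ] 231.59069497715143 -87.12894654088959
tray [array([657.3, 304.4,  14. ]), array([683.2, 141.2,  14. ]), array([566.1, 121.2,  14. ]), array([540.2, 284.2,  14. ])] [611.7  212.75  14.  ] [np.float64(118.82949970440832), np.float64(165.242397707126), np.float64(118.79566490406965), np.float64(165.04487268618797)]
mouth [ 611.2 -128.2  150. ]
lid [array([ 696.4, -193.8,  168. ]), array([ 634.9, -497.2,  168. ]), array([ 435.1, -455.4,  168. ]), array([ 489.3, -156.7,  168. ])] [ 563.925 -325.775  168.   ] [np.float64(210.39681556525514), np.float64(309.5703635686078), np.float64(204.12564758011175), np.float64(303.57755187101696)]
-101.4587523458772
-100.2845892775958
```

Call:
move_arm:
  commands:
    - [[1.8,-3.7,0],[0,0,-6.8],1]
    - [[1.8,-3.7,0],[0,0,-6.8],1]
    - [[1.8,-3.7,0],[0,0,-6.8],1]
    - [[1.8,-3.7,0],[0,0,-6.8],1]
    - [[1.8,-3.7,0],[0,0,-6.8],1]
    - [[1.8,-3.7,0],[0,0,-6.8],1]
    - [[1.8,-3.7,0],[0,0,-6.8],1]
    - [[1.8,-3.7,0],[0,0,-6.8],1]
    - [[1.8,-3.7,0],[0,0,-6.8],1]
    - [[1.8,-3.7,0],[0,0,-6.8],1]

```text
t: 1.15
eef_pos: [388.1, 217.9, 214.7]
tcp_rot: [3.141, -0.0, 1.611]
ft_force: [0.0, 0.9, 0.3]
opening: 1.001
grip_force: 0.0
```

Call:
move_arm:
  commands:
    - [[1.6,-3.4,0],[0,0,0],1]
    - [[1.6,-3.4,0],[0,0,0],1]
    - [[1.6,-3.4,0],[0,0,0],1]
    - [[1.6,-3.4,0],[0,0,0],1]
    - [[1.6,-3.4,0],[0,0,0],1]
    - [[1.6,-3.4,0],[0,0,0],1]
    - [[0,0,0],[0,0,0],1]
    - [[0,0,0],[0,0,0],1]

```text
t: 1.95
eef_pos: [483.5, 15.0, 214.3]
tcp_rot: [-3.141, -0.0, 1.614]
ft_force: [-0.4, 0.4, 0.6]
opening: 1.001
grip_force: 0.0
```

```bash
python3 - <<'E'
from h import *
from cell import read_camera,state
import cv2
s=state();c=camera_info("wrist");im=read_camera("wrist")
print(s["t"],s["eef_pos"],s["tcp_rot"],s["joints"].round(2))
print(c["cam_to_world"].round(3).tolist(), w2p("wrist",[484,13,75],c),w2p("wrist",[484,13,0],c))
cv2.imwrite("pics/w1.png",im)
E
```

```text
1.95 [483.52279326  15.02232913 214.34215297] [-3.14084695e+00 -2.06899118e-04  1.61419561e+00] [-0.11  0.29  1.89  0.    0.96 -0.15]
[[0.999, 0.042, 0.013, 481.569], [0.044, -0.957, -0.287, 97.486], [0.0, 0.288, -0.958, 385.009], [0.0, 0.0, 0.0, 1.0]] [255.80002409 189.09592242] [256.01848579 173.5480547 ]
```

View pics/w1.png

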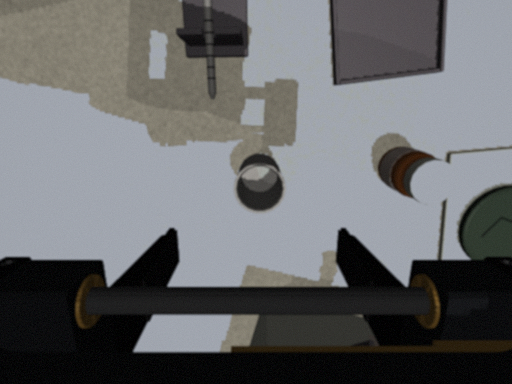

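The rim is centred at (260,188), close to the prediction of (256,189), and the fingers straddle it. I'll descend and grasp.

Call:
move_arm:
  commands:
    - [[0.3,-0.2,-3],[0,0,0],1]
    - [[0,0,-4],[0,0,0],1]
    - [[0,0,-4],[0,0,0],1]
    - [[0,0,-3.5],[0,0,0],1]
    - [[0,0,-2.5],[0,0,0],1]
    - [[0,0,-1.6],[0,0,0],1]
    - [[0,0,0],[0,0,0],1]
    - [[0,0,0],[0,0,0],0.5]
    - [[0,0,0],[0,0,0],0.45]
    - [[0,0,0],[0,0,0],0.45]

```text
t: 3.0
eef_pos: [487.1, 13.7, 29.7]
tcp_rot: [3.14, 0.0, 1.616]
ft_force: [0.2, 0.4, -0.5]
opening: 0.807
grip_force: 0.0
```

Call:
move_arm:
  commands:
    - [[0,0,0],[0,0,0],0.4]
    - [[0,0,0],[0,0,0],0.4]
    - [[0,0,0],[0,0,0],0.4]
    - [[0,0,0],[0,0,0],0.4]
    - [[0,0,0],[0,0,0],0.4]

```text
t: 3.5
eef_pos: [486.5, 13.5, 28.8]
tcp_rot: [-3.141, -0.0, 1.616]
ft_force: [-3.2, 0.1, 3.7]
opening: 0.55
grip_force: 30.0
```

Call:
move_arm:
  commands:
    - [[0,0,0.5],[0,0,0],0.4]
    - [[0,0,1.5],[0,0,0],0.4]
    - [[0,0,3],[0,0,0],0.4]
    - [[0,0,3],[0,0,0],0.4]
    - [[0,0,2],[0,0,0],0.4]
    - [[1,1.6,0],[0,0,0],0.4]
    - [[1.5,2.4,0],[0,0,0],0.4]
    - [[2,3.2,0],[0,0,0],0.4]
    - [[2,3.2,0],[0,0,0],0.4]
    - [[2,3.2,0],[0,0,0],0.4]

```text
t: 4.5
eef_pos: [572.4, 150.8, 128.9]
tcp_rot: [3.141, -0.0, 1.616]
ft_force: [0.5, -0.5, -1.6]
opening: 0.553
grip_force: 30.0
```

Call:
move_arm:
  commands:
    - [[2,3.2,0],[0,0,0],0.4]
    - [[1.3,2.1,0],[0,0,0],0.4]
    - [[0.7,1.0,0],[0,0,0],0.4]
    - [[0,0,0],[0,0,0],0.4]
    - [[0,0,-2],[0,0,0],0.4]
    - [[0,0,-3],[0,0,0],0.4]
    - [[0,0,-2],[0,0,0],0.4]
    - [[0,0,-1],[0,0,0],0.4]
    - [[0,0,0],[0,0,0],0.4]
    - [[0,0,0],[0,0,0],0.4]

```text
t: 5.5
eef_pos: [612.0, 212.1, 49.6]
tcp_rot: [3.141, -0.0, 1.615]
ft_force: [0.1, 0.2, -0.4]
opening: 0.55
grip_force: 30.0
```

```bash
python3 - <<'E'
from h import *
from cell import read_camera,state
import cv2
s=state();print(s["t"],s["eef_pos"],s["tcp_rot"],s["ft_force"])
a=cv2.resize(read_camera("top")[125:270,130:350],None,fx=2.4,fy=2.4,interpolation=2)
b=read_camera("scene")[170:300,190:380];b=cv2.resize(b,(528,361),interpolation=2)
cv2.imwrite("pics/b2.png",cv2.resize(read_camera("wrist"),None,fx=1.2,fy=1.2)); cv2.imwrite("pics/a2.png",b)
E
```

```text
5.5 [612.01447629 212.05572322  49.5618891 ] [ 3.14066280e+00 -1.03714062e-04  1.61548394e+00] [ 0.10475765  0.22740924 -0.44469598]
```

View pics/a2.png

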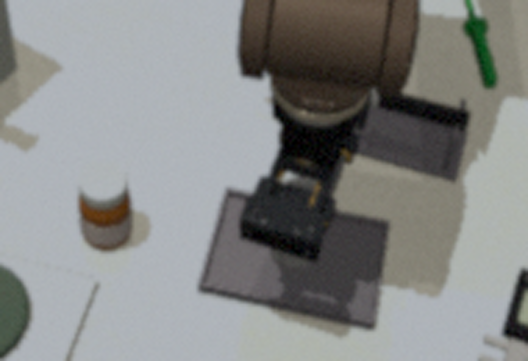

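The gripper holds the beaker above the tray's middle. I'll lower it gently.

Call:
move_arm:
  commands:
    - [[0,0,-0.6],[0,0,0],0.4]
    - [[0,0,-0.5],[0,0,0],0.4]
    - [[0,0,-0.2],[0,0,0],0.4]
    - [[0,0,-0.1],[0,0,0],0.4]
    - [[0,0,-0.1],[0,0,0],0.4]
    - [[0,0,-0.05],[0,0,0],0.4]
    - [[0,0,0],[0,0,0],0.4]
    - [[0,0,0],[0,0,0],0.4]

```text
t: 6.45
eef_pos: [611.8, 212.5, 33.3]
tcp_rot: [3.141, -0.0, 1.616]
ft_force: [0.8, -0.3, -1.0]
opening: 0.551
grip_force: 30.0
```

Call:
move_arm:
  commands:
    - [[0,0,-0.05],[0,0,0],0.4]
    - [[0,0,0],[0,0,0],0.4]
    - [[0,0,-0.05],[0,0,0],0.4]
    - [[0,0,0],[0,0,0],0.4]
    - [[0,0,0],[0,0,0],0.4]

```text
t: 6.95
eef_pos: [611.8, 212.5, 32.8]
tcp_rot: [3.141, -0.0, 1.616]
ft_force: [-2.2, -1.1, 5.5]
opening: 0.548
grip_force: 30.0
```

Call:
move_arm:
  commands:
    - [[0,0,0],[0,0,0],0.6]
    - [[0,0,0],[0,0,0],0.65]
    - [[0,0,0],[0,0,0],0.8]
    - [[0,0,0],[0,0,0],0.9]
    - [[0,0,0],[0,0,0],0.9]
    - [[0,0,1],[0,0,0],0.9]
    - [[0,0,3],[0,0,0],0.9]
    - [[0,0,4],[0,0,0],0.9]
    - [[0,0,4],[0,0,0],0.9]
    - [[0,0,4],[0,0,0],0.9]

```text
t: 7.95
eef_pos: [611.5, 212.4, 194.6]
tcp_rot: [3.141, -0.0, 1.616]
ft_force: [0.5, -0.2, 0.9]
opening: 0.898
grip_force: 0.0
```

Call:
move_arm:
  commands:
    - [[-2,0.7,0],[0,0,0.3],0.8]
    - [[-3,1.1,0],[0,0,0],0.7]
    - [[-3.5,1.3,0],[0,0,0],0.7]
    - [[-3.5,1.3,0],[0,0,0],0.7]
    - [[-3,1.1,0],[0,0,0],0.7]
    - [[-2.5,0.9,0],[0,0,0],0.7]
    - [[-1.2,0.4,0],[0,0,0],0.7]
    - [[0,0,0],[0,0,0],0.7]
    - [[0,0,0],[0,0,0],0.7]

```text
t: 8.85
eef_pos: [425.7, 280.5, 192.6]
tcp_rot: [3.14, -0.0, 1.621]
ft_force: [0.5, 0.4, 0.3]
opening: 0.701
grip_force: 0.0
```

```bash
python3 - <<'E'
from h import *
from cell import read_camera,state
import cv2
s=state();c=camera_info("wrist");im=read_camera("wrist")
print(s["t"],s["eef_pos"],s["tcp_rot"],s["joints"].round(2))
print([w2p("wrist",[434.3-k*.05,100.4+k,60],c).round(1) for k in (134,232)])
np.save("cw3.npy",c["cam_to_world"])
a=cv2.resize(read_camera("top")[120:270,130:280],(500,500),interpolation=2)
cv2.imwrite("pics/b3.png",np.hstack([cv2.resize(im,(800,600))[:500,200:500],a])) ;cv2.imwrite("pics/w3.png",im)
E
```

```text
8.85 [425.65328049 280.5234095  192.61159006] [ 3.14032950e+00 -3.41681061e-04  1.62137446e+00] [ 0.45  0.35  1.86 -0.    0.92  0.4 ]
[array([254.9, 231. ]), array([254.7, 137. ])]
```

View pics/b3.png

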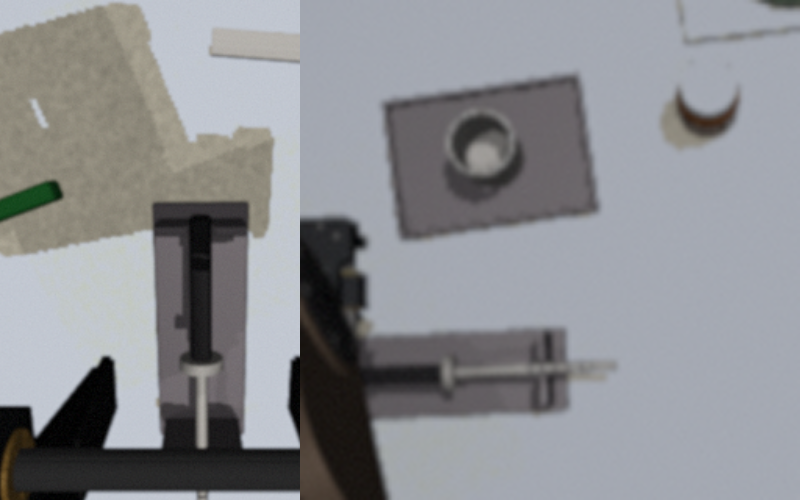

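The beaker stands upright at the tray's middle. In the wrist view the gauge's collar is at (256,235) and its grip end at (256,140), within 4 px of the prediction. I'll descend and grip.

Call:
move_arm:
  commands:
    - [[0.1,-0.2,-2],[0,0,0],0.5]
    - [[0,0,-3],[0,0,0],0.5]
    - [[0,0,-3.5],[0,0,0],0.5]
    - [[0,0,-3],[0,0,0],0.5]
    - [[0,0,-2],[0,0,0],0.5]
    - [[0,0,-1.6],[0,0,0],0.5]
    - [[0,0,0],[0,0,0],0.4]
    - [[0,0,0],[0,0,0],0.3]
    - [[0,0,0],[0,0,0],0.2]
    - [[0,0,0],[0,0,0],0.1]

```text
t: 9.95
eef_pos: [426.2, 278.6, 42.0]
tcp_rot: [3.14, -0.001, 1.621]
ft_force: [-0.3, 0.2, -0.6]
opening: 0.222
grip_force: 0.0
```

Call:
move_arm:
  commands:
    - [[0,0,0],[0,0,0],0.05]
    - [[0,0,0],[0,0,0],0.05]
    - [[0,0,0],[0,0,0],0.05]
    - [[0,0,0],[0,0,0],0.05]
    - [[0,0,0],[0,0,0],0.05]
    - [[0,0,0],[0,0,0],0.05]

```text
t: 10.55
eef_pos: [426.0, 278.6, 41.8]
tcp_rot: [3.14, -0.0, 1.621]
ft_force: [-0.2, -1.4, 6.4]
opening: 0.143
grip_force: 30.0
```

Call:
move_arm:
  commands:
    - [[0,0,0.5],[0,0,0],0.05]
    - [[0,0,1.5],[0,0,0],0.05]
    - [[0,0,3],[0,0,0],0.05]
    - [[0,0,4],[0,0,0],0.05]
    - [[0,0,4],[0,0,0],0.05]
    - [[0,0,4],[0,0,0],0.05]
    - [[0,0,3],[0,0,0],0.05]
    - [[0,0,2],[0,0,0],0.05]
    - [[1,-2,0],[0,0,-1],0.05]
    - [[1.5,-3.5,0],[0,0,-2],0.05]

```text
t: 11.55
eef_pos: [450.4, 224.0, 262.1]
tcp_rot: [3.14, -0.001, 1.571]
ft_force: [0.4, -0.3, -1.1]
opening: 0.145
grip_force: 30.0
```

Call:
move_arm:
  commands:
    - [[1.9,-4.5,0],[0,0,-2],0.05]
    - [[1.9,-4.5,0],[0,0,-2],0.05]
    - [[1.9,-4.5,0],[0,0,-2],0.05]
    - [[1.9,-4.5,0],[0,0,-2],0.05]
    - [[1.9,-4.5,0],[0,0,-2],0.05]
    - [[1.9,-4.5,0],[0,0,-1],0.05]
    - [[1.9,-4.5,0],[0,0,0],0.05]
    - [[1.9,-4.5,0],[0,0,0],0.05]
    - [[0.8,-2.4,0],[0,0,0],0.05]
    - [[0,0,0],[0,0,0],0.05]

```text
t: 12.55
eef_pos: [611.0, -163.5, 260.4]
tcp_rot: [-3.141, 0.0, 1.374]
ft_force: [-0.5, -0.2, -1.8]
opening: 0.145
grip_force: 30.0
```

Call:
move_arm:
  commands:
    - [[0,0,0],[0,0,0],0.05]
    - [[0,0,0],[0,0,0],0.05]

```text
t: 12.75
eef_pos: [610.3, -159.4, 261.3]
tcp_rot: [-3.141, -0.0, 1.378]
ft_force: [-0.7, -0.8, -0.8]
opening: 0.147
grip_force: 30.0
```

```bash
python3 - <<'E'
from h import *
from cell import read_camera,state
import cv2,pickle
s=state();c=camera_info("wrist");im=read_camera("wrist")
print(s["t"],s["eef_pos"],s["tcp_rot"],s["joints"].round(2),s["ft_force"])
pickle.dump((c,s),open("c4.pkl","wb"))
print(w2p("wrist",[607,-127,150],c))
cv2.imwrite("pics/w4.png",cv2.resize(im,(796,597),interpolation=2)) 
E
```

```text
12.75 [ 610.30827767 -159.43009943  261.31406426] [-3.14131162e+00 -2.79838073e-04  1.37758166e+00] [-0.36  0.46  1.48  0.    1.2  -0.17] [-0.74900279 -0.81359352 -0.7912195 ]
[245.17903275 162.67186062]
```

View pics/w4.png

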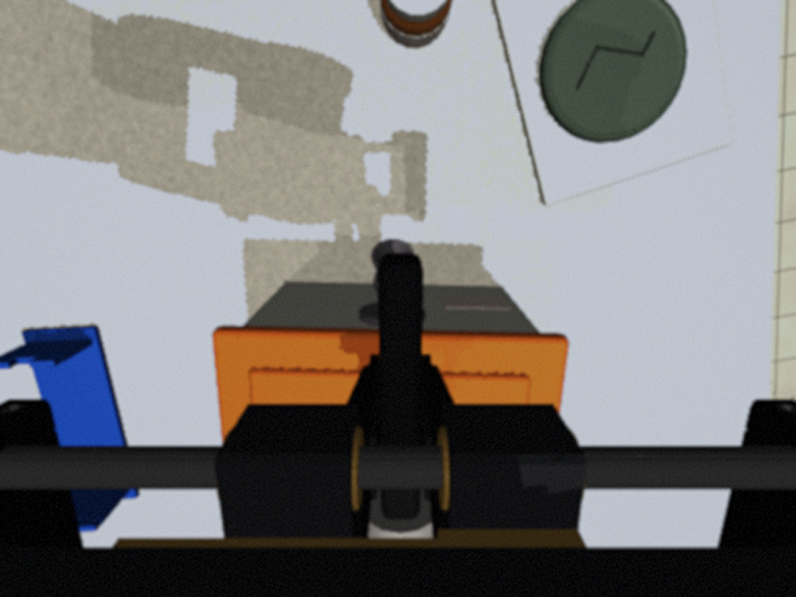

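The tube mouth ring shows at (393,257) in this enlarged view, the lid's front corners at (216,328) and (567,336), and the grip's end at (400,255).

```bash
python3 - <<'E'
from h import *
import pickle,cv2
c,s=pickle.load(open("c4.pkl","rb"))
f=lambda x,y,z:p2w("wrist",x/1.5547,y/1.5547,z,c)
print("mouth wrist",f(393,257,150))
a,b=f(216,328,168),f(567,336,168);e=b-a;print(a,b,np.linalg.norm(e),np.degrees(np.arctan2(e[1],e[0]))-90)
n=np.array([-e[1],e[0],0])/np.linalg.norm(e);print("mouth from lid",(a+b)/2+46*n)
g=f(400,253,290);y=s["tcp_rot"][2];tx=np.array([np.cos(y),np.sin(y),0]);print("grip end along tool x",(g-s["eef_pos"])@tx,(g-s["eef_pos"])@np.array([tx[1],-tx[0],0]))
# scene refine: crop around mouth
a=cv2.imread("pics/scene0.png")[110:240,60:260]
cv2.imwrite("pics/sc.png",cv2.resize(a,None,fx=4,fy=4,interpolation=2))
print(w2p("scene",[611,-128,150]))
# gripperless check: top lid corners via color
for n in("top","scene"):
    im=cv2.imread(f"pics/{n}0.png");hsv=cv2.cvtColor(im,cv2.COLOR_BGR2HSV)
    m=cv2.inRange(hsv,(5,150,90),(20,255,255));k,l,st,_=cv2.connectedComponentsWithStats(m)
    i=1+st[1:,4].argmax();cn=max(cv2.findContours((l==i).astype(np.uint8),0,1)[0],key=cv2.contourArea)
    # rotated fit in world plane z=168
    w=np.float32([p2w(n,*q[0],168)[:2] for q in cn]);r=cv2.minAreaRect(w);print(n,r,cv2.boxPoints(r).round(0).tolist())
E
```

```text
mouth wrist [ 613.38397953 -130.749099    150.        ]
[ 505.35765832 -148.60796757  168.        ] [ 704.77026914 -192.67995665  168.        ] 204.22470364090393 -102.46255139932025
mouth from lid [ 614.99083086 -125.72784798  168.        ]
grip end along tool x 56.7782303144452 1.4533984132032707
[180.62796088 188.31505475]
top ((566.0467529296875, -322.924560546875), (310.23406982421875, 212.09327697753906), 77.59827423095703) [[429.0, -452.0], [636.0, -497.0], [703.0, -194.0], [496.0, -149.0]]
scene ((576.2816772460938, -318.04119873046875), (312.3235778808594, 214.6865997314453), 77.50048065185547) [[438.0, -447.0], [647.0, -494.0], [715.0, -189.0], [505.0, -142.0]]
```

View pics/sc.png

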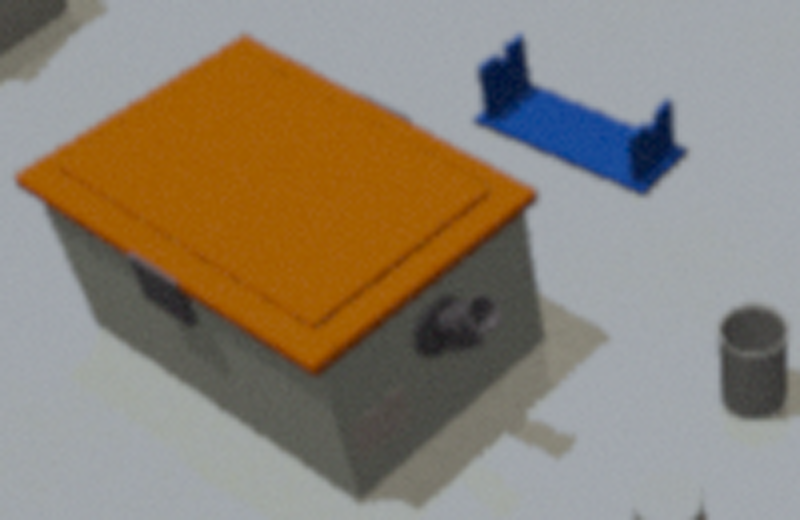

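Call:
move_arm:
  commands:
    - [[0.4,2,0.5],[0,0,-1.4],0.05]
    - [[0.7,3.5,0.5],[0,0,0],0.05]
    - [[0.8,4,0.5],[0,0,0],0.05]
    - [[0.8,4,0],[0,0,0],0.05]
    - [[0.7,3.5,0],[3.91,-0.86,0],0.05]
    - [[0.4,2.5,0],[5.86,-1.29,0],0.05]
    - [[0.2,1,0],[5.86,-1.29,0],0.05]
    - [[0,0,0],[5.86,-1.29,0],0.05]
    - [[0,0,0],[5.86,-1.29,0],0.05]
    - [[0,0,0],[5.86,-1.29,0],0.05]

```text
t: 13.8
eef_pos: [650.4, 45.8, 277.1]
tcp_rot: [3.141, -0.598, 1.355]
ft_force: [0.2, 0.3, -1.3]
opening: 0.145
grip_force: 30.0
```

Call:
move_arm:
  commands:
    - [[0,0,0],[5.86,-1.29,0],0.05]
    - [[0,0,0],[0,0,0],0.05]
    - [[0,0,0],[0,0,0],0.05]
    - [[0,0,0],[0,0,0],0.05]

```text
t: 14.2
eef_pos: [650.7, 45.4, 276.8]
tcp_rot: [3.142, -0.696, 1.354]
ft_force: [0.1, -0.6, -0.9]
opening: 0.151
grip_force: 30.0
```

```bash
cat > chk.py <<'E'
from h import *
from cell import read_camera,state
from scipy.spatial.transform import Rotation as R
import sys
s=state();M=R.from_euler("xyz",s["tcp_rot"]).as_matrix();p=s["eef_pos"]
print(s["t"],p,s["joints"].round(2),s["ft_force"].round(1),s["opening"])
d=-M[:,0];print("gauge dir",d.round(4),"want",[-.1652,-.748,-.6428])
o=p+48*d-18.2*M[:,2];print("origin",o,"tip",o+130*d)
m=np.array([612,-129,150]);D=np.array([-.1652,-.748,-.6428]);r=m-(o+130*d)
print("tip to mouth: along",r@D,"side",(r-D*(r@D)).round(1),"turn needed deg",np.degrees(np.cross(d,D)).round(2))
E
python3 - <<'E'
from chk import *
import cv2
out=[]
for n in("scene","top"):
    print(n,"tip px",w2p(n,o+130*d),"collar",w2p(n,o),"mouth px",w2p(n,m))
    x=(w2p(n,o+130*d)+w2p(n,m))/2;x0,y0=int(x[0])-50,int(x[1])-60;im=read_camera(n)[y0:y0+120,x0:x0+100];print(x0,y0)
    out.append(cv2.resize(im,(400,480),interpolation=2))
cv2.imwrite("pics/pre.png",np.hstack(out))
E
```

```text
14.2 [650.68090527  45.37937164 276.82890555] [-0.31  0.49  1.56  0.73  1.26 -0.38] [ 0.1 -0.6 -0.9] 0.15075850503889981
gauge dir [-0.165  -0.7496 -0.641 ] want [-0.1652, -0.748, -0.6428]
origin [640.25542568  -1.99500568 260.0295678 ] tip [618.81144842 -99.44277379 176.69837118]
tip to mouth: along 40.39576947747717 side [-0.1  0.7 -0.7] turn needed deg [ 0.14 -0.01 -0.03]
scene tip px [187.15732859 186.41564465] collar [214.14415947 179.85417097] mouth px [180.1143541  188.45000788]
133 127
top tip px [305.69130597 153.36225593] collar [267.57181765 134.96387002] mouth px [315.8916018  158.57381409]
260 95
```

View pics/pre.png

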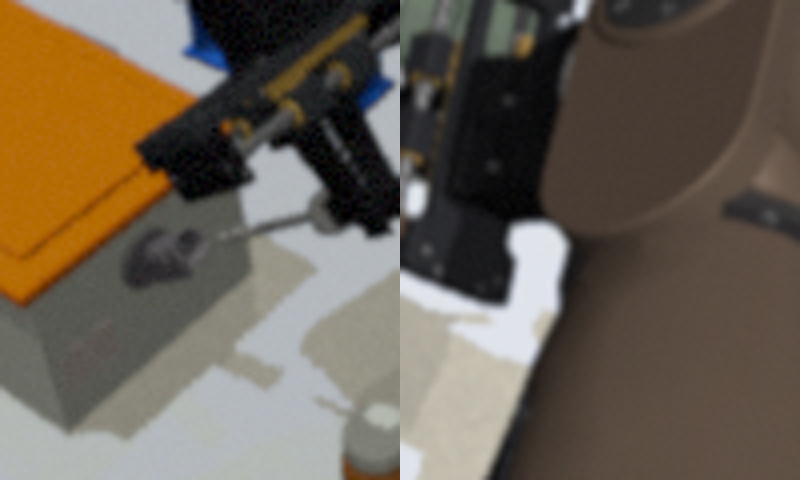

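In the scene crop the tip at (218,239) lines up with the mouth at (190,244), and both fit the predicted pixels. I'll advance with force checks.

Call:
move_arm:
  commands:
    - [[-0.165,-0.748,-0.643],[0,0,0],0.05]
    - [[-0.165,-0.748,-0.643],[0,0,0],0.05]
    - [[-0.165,-0.748,-0.643],[0,0,0],0.05]
    - [[-0.083,-0.374,-0.322],[0,0,0],0.05]
    - [[-0.083,-0.374,-0.322],[0,0,0],0.05]
    - [[-0.083,-0.374,-0.322],[0,0,0],0.05]
    - [[-0.083,-0.374,-0.322],[0,0,0],0.05]
    - [[-0.083,-0.374,-0.322],[0,0,0],0.05]
    - [[0,0,0],[0,0,0],0.05]

```text
t: 15.2
eef_pos: [641.5, 2.9, 240.3]
tcp_rot: [-3.139, -0.698, 1.351]
ft_force: [0.7, -0.3, -0.9]
opening: 0.144
grip_force: 30.0
```

```bash
python3 chk.py
```

```text
15.2 [641.47163408   2.9206513  240.31310839] [-0.38  0.53  1.6   0.73  1.25 -0.48] [ 0.7 -0.3 -0.9] 0.1442604895838022
gauge dir [-0.167  -0.7476 -0.6428] want [-0.1652, -0.748, -0.6428]
origin [630.94215059 -44.38969998 223.39859866] tip [ 609.23182721 -141.57543866  139.83069779]
tip to mouth: along -16.400557726725694 side [ 0.1  0.3 -0.4] turn needed deg [-0.02 -0.07  0.08]
```

No force with the tip 16 mm inside. I'll continue.

Call:
move_arm:
  commands:
    - [[-0.083,-0.374,-0.322],[0,0,0],0.05]
    - [[-0.083,-0.374,-0.322],[0,0,0],0.05]
    - [[-0.083,-0.374,-0.322],[0,0,0],0.05]
    - [[-0.083,-0.374,-0.322],[0,0,0],0.05]
    - [[-0.083,-0.374,-0.322],[0,0,0],0.05]
    - [[0,0,0],[0,0,0],0.05]

```text
t: 15.8
eef_pos: [637.3, -15.8, 224.1]
tcp_rot: [-3.139, -0.698, 1.351]
ft_force: [0.1, -0.1, -1.5]
opening: 0.147
grip_force: 30.0
```

```bash
python3 chk.py
```

```text
15.8 [637.31192377 -15.83835874 224.13969883] [-0.41  0.55  1.61  0.73  1.24 -0.53] [ 0.1 -0.1 -1.5] 0.14680032008883315
gauge dir [-0.1671 -0.7475 -0.6429] want [-0.1652, -0.748, -0.6428]
origin [626.77637041 -63.14660428 207.22307923] tip [ 605.0490358  -160.32482083  123.65085203]
tip to mouth: along -41.51649758285825 side [ 0.1  0.3 -0.3] turn needed deg [-0.02 -0.07  0.09]
```

Call:
move_arm:
  commands:
    - [[-0.116,-0.524,-0.45],[0,0,0],0.05]
    - [[-0.116,-0.524,-0.45],[0,0,0],0.05]
    - [[-0.116,-0.524,-0.45],[0,0,0],0.05]
    - [[-0.116,-0.524,-0.45],[0,0,0],0.05]
    - [[0,0,0],[0,0,0],0.05]

```text
t: 16.3
eef_pos: [632.6, -37.0, 205.9]
tcp_rot: [-3.139, -0.698, 1.35]
ft_force: [0.1, -0.4, -0.5]
opening: 0.143
grip_force: 30.0
```

Call:
move_arm:
  commands:
    - [[-0.116,-0.524,-0.45],[0,0,0],0.05]
    - [[-0.116,-0.524,-0.45],[0,0,0],0.05]
    - [[-0.116,-0.524,-0.45],[0,0,0],0.05]
    - [[-0.116,-0.524,-0.45],[0,0,0],0.05]
    - [[-0.116,-0.524,-0.45],[0,0,0],0.05]
    - [[0,0,0],[0,0,0],0.05]

```text
t: 16.9
eef_pos: [626.8, -63.2, 183.4]
tcp_rot: [-3.139, -0.698, 1.35]
ft_force: [-0.5, -0.2, -0.7]
opening: 0.144
grip_force: 30.0
```

```bash
python3 chk.py
```

```text
16.9 [626.79079581 -63.20735903 183.40345429] [-0.48  0.61  1.63  0.72  1.22 -0.63] [-0.5 -0.2 -0.7] 0.1444475337321432
gauge dir [-0.1675 -0.7474 -0.6429] want [-0.1652, -0.748, -0.6428]
origin [ 616.23907764 -110.51045861  166.4825201 ] tip [ 594.46683127 -207.67101869   82.90145255]
tip to mouth: along -104.87334775624964 side [ 0.2  0.2 -0.3] turn needed deg [-0.03 -0.08  0.1 ]
```

Call:
move_arm:
  commands:
    - [[-0.066,-0.299,-0.257],[0,0,0],0.05]
    - [[-0.066,-0.299,-0.257],[0,0,0],0.05]
    - [[-0.066,-0.299,-0.257],[0,0,0],0.05]
    - [[-0.066,-0.299,-0.257],[0,0,0],0.05]
    - [[-0.033,-0.15,-0.129],[0,0,0],0.05]
    - [[0,0,0],[0,0,0],0.05]

```text
t: 17.5
eef_pos: [624.0, -76.2, 172.4]
tcp_rot: [-3.14, -0.698, 1.351]
ft_force: [0.6, 0.4, -0.4]
opening: 0.148
grip_force: 30.0
```

Call:
move_arm:
  commands:
    - [[-0.033,-0.15,-0.129],[0,0,0],0.05]
    - [[0,0,0],[0,0,0],0.05]
    - [[-0.033,-0.15,-0.129],[0,0,0],0.05]
    - [[0,0,0],[0,0,0],0.05]

```text
t: 17.9
eef_pos: [623.4, -79.1, 169.9]
tcp_rot: [-3.14, -0.698, 1.352]
ft_force: [-0.6, -0.0, -0.4]
opening: 0.147
grip_force: 30.0
```

Call:
move_arm:
  commands:
    - [[-0.033,-0.15,-0.129],[0,0,0],0.05]
    - [[0,0,0],[0,0,0],0.05]

```text
t: 18.1
eef_pos: [623.0, -80.6, 168.6]
tcp_rot: [-3.14, -0.698, 1.352]
ft_force: [0.3, -1.0, -1.8]
opening: 0.146
grip_force: 30.0
```

Call:
move_arm:
  commands:
    - [[-0.033,-0.15,-0.129],[0,0,0],0.05]
    - [[0,0,0],[0,0,0],0.05]

```text
t: 18.3
eef_pos: [622.8, -81.6, 167.8]
tcp_rot: [-3.14, -0.699, 1.352]
ft_force: [1.0, 3.9, 1.8]
opening: 0.145
grip_force: 30.0
```

Call:
move_arm:
  commands:
    - [[-0.016,-0.075,-0.064],[0,0,0],0.05]
    - [[0,0,0],[0,0,0],0.05]

```text
t: 18.5
eef_pos: [622.8, -81.6, 167.8]
tcp_rot: [-3.141, -0.701, 1.353]
ft_force: [0.7, 7.2, 6.6]
opening: 0.143
grip_force: 30.0
```

The collar is seated, at the expected position and with rising force. I'll dwell 1.3 s and then withdraw.

Call:
move_arm:
  commands:
    - [[0,0,0],[0,0,0],0.05]
    - [[0,0,0],[0,0,0],0.05]
    - [[0,0,0],[0,0,0],0.05]
    - [[0,0,0],[0,0,0],0.05]
    - [[0,0,0],[0,0,0],0.05]
    - [[0,0,0],[0,0,0],0.05]
    - [[0,0,0],[0,0,0],0.05]
    - [[0,0,0],[0,0,0],0.05]
    - [[0,0,0],[0,0,0],0.05]
    - [[0,0,0],[0,0,0],0.05]

```text
t: 19.5
eef_pos: [622.8, -81.7, 167.8]
tcp_rot: [-3.141, -0.7, 1.353]
ft_force: [1.3, 7.3, 6.2]
opening: 0.146
grip_force: 30.0
```

Call:
move_arm:
  commands:
    - [[0,0,0],[0,0,0],0.05]
    - [[0,0,0],[0,0,0],0.05]
    - [[0,0,0],[0,0,0],0.05]
    - [[0,0,0],[0,0,0],0.05]

```text
t: 19.9
eef_pos: [622.8, -81.7, 167.8]
tcp_rot: [-3.141, -0.7, 1.353]
ft_force: [1.0, 7.7, 6.5]
opening: 0.146
grip_force: 30.0
```

Call:
move_arm:
  commands:
    - [[0.033,0.15,0.129],[0,0,0],0.05]
    - [[0.083,0.374,0.322],[0,0,0],0.05]
    - [[0.116,0.524,0.45],[0,0,0],0.05]
    - [[0.165,0.748,0.643],[0,0,0],0.05]
    - [[0.165,0.748,0.643],[0,0,0],0.05]
    - [[0.165,0.748,0.643],[0,0,0],0.05]
    - [[0.165,0.748,0.643],[0,0,0],0.05]
    - [[0.165,0.748,0.643],[0,0,0],0.05]
    - [[0.165,0.748,0.643],[0,0,0],0.05]
    - [[0.165,0.748,0.643],[0,0,0],0.05]

```text
t: 20.9
eef_pos: [636.6, -19.2, 221.4]
tcp_rot: [-3.14, -0.698, 1.352]
ft_force: [0.1, -0.7, -0.6]
opening: 0.145
grip_force: 30.0
```

Call:
move_arm:
  commands:
    - [[0.165,0.748,0.643],[0,0,0],0.05]
    - [[0.165,0.748,0.643],[0,0,0],0.05]
    - [[0.165,0.748,0.643],[0,0,0],0.05]
    - [[0.165,0.748,0.643],[0,0,0],0.05]
    - [[0.165,0.748,0.643],[0,0,0],0.05]
    - [[0.165,0.748,0.643],[0,0,0],0.05]
    - [[0.165,0.748,0.643],[0,0,0],0.05]
    - [[0.165,0.748,0.643],[0,0,0],0.05]
    - [[0.165,0.748,0.643],[0,0,0],0.05]
    - [[0,0,0],[0,0,0],0.05]

```text
t: 21.9
eef_pos: [651.5, 48.4, 279.8]
tcp_rot: [3.141, -0.698, 1.354]
ft_force: [0.6, 0.5, -1.3]
opening: 0.148
grip_force: 30.0
```

```bash
python3 - <<'E'
from chk import *
from cell import read_camera
import cv2
c=camera_info("top");im=read_camera("top")
print("beaker pred top px",w2p("top",[612,212.5,79],c),"b3 obs",130+(481-300)*.3,120+145*.3, p2w("top",130+(481-300)*.3,120+145*.3,79,c))
E
```

```text
21.9 [651.53956121  48.39455975 279.77037159] [-0.3   0.49  1.55  0.74  1.26 -0.38] [ 0.6  0.5 -1.3] 0.14815688776468694
gauge dir [-0.1647 -0.748  -0.6429] want [-0.1652, -0.748, -0.6428]
origin [641.10681601   1.06427412 262.85168695] tip [619.69481939 -96.18020626 179.27515055]
tip to mouth: along 44.638456654919665 side [-0.3  0.6 -0.6] turn needed deg [-0.    0.02 -0.02]
beaker pred top px [183.67804393 162.35507426] b3 obs 184.3 163.5 [608.91292233 210.74252522  79.        ]
```

Call:
move_arm:
  commands:
    - [[0,1,0],[-5.86,1.29,0],0.05]
    - [[0,2,0],[-5.86,1.29,0],0.05]
    - [[0,3,0],[-5.86,1.29,0],0.05]
    - [[0,3,0],[-5.86,1.29,0],0.05]
    - [[0,3,0],[-5.86,1.29,0],0.05]
    - [[0,3,0],[-5.86,1.29,0],0.05]
    - [[0,3,0],[-3.91,0.86,0],0.05]
    - [[0,3,0],[0,0,0],0.05]
    - [[0,3,0],[0,0,0],0.05]
    - [[0,3,0],[0,0,0],0.05]

```text
t: 22.95
eef_pos: [651.1, 318.6, 278.0]
tcp_rot: [-3.141, 0.001, 1.352]
ft_force: [0.5, -0.8, -0.7]
opening: 0.144
grip_force: 30.0
```

Call:
move_arm:
  commands:
    - [[0,3,0],[0,0,0],0.05]
    - [[0,2,0],[0,0,0],0.05]
    - [[0,1.5,0],[0,0,0],0.05]
    - [[0,0,-1],[0,0,0],0.05]
    - [[0,0,-2.5],[0,0,0],0.05]
    - [[0,0,-3],[0,0,0],0.05]
    - [[0,0,-2.5],[0,0,0],0.05]
    - [[0,0,-1],[0,0,0],0.05]
    - [[0,0,0],[0,0,0],0.05]
    - [[0,0,0],[0,0,0],0.05]

```text
t: 23.95
eef_pos: [651.9, 382.1, 179.8]
tcp_rot: [3.14, -0.001, 1.352]
ft_force: [1.8, -0.1, -0.3]
opening: 0.146
grip_force: 30.0
```

```bash
python3 chk.py
```

```text
23.95 [651.85891566 382.08922402 179.78676109] [ 0.44  0.71  1.23 -0.    1.2   0.66] [ 1.8 -0.1 -0.3] 0.14605432898192938
gauge dir [-2.172e-01 -9.761e-01 -8.000e-04] want [-0.1652, -0.748, -0.6428]
origin [641.41233075 335.22561861 197.95022308] tip [613.18269193 208.32771591 197.8513125 ]
tip to mouth: along 283.2753358835965 side [  45.6 -125.4  134.2] turn needed deg [35.92 -7.99  0.07]
```

Tip at (613,208,198). I'll correct by (-0.2, +0.4) cm and lower 8.3 cm.

Call:
move_arm:
  commands:
    - [[-0.2,0.4,-1],[0,0,0],0.05]
    - [[0,0,-2],[0,0,0],0.05]
    - [[0,0,-2],[0,0,0],0.05]
    - [[0,0,-1.5],[0,0,0],0.05]
    - [[0,0,-1.2],[0,0,0],0.05]
    - [[0,0,-0.6],[0,0,0],0.05]
    - [[0,0,0],[0,0,0],0.05]
    - [[0,0,0],[0,0,0],0.05]
    - [[0,0,0],[0,0,0],0.05]
    - [[0,0,0],[0,0,0],0.05]

```text
t: 24.95
eef_pos: [649.5, 386.6, 96.5]
tcp_rot: [3.141, -0.001, 1.352]
ft_force: [-0.5, -0.0, -1.1]
opening: 0.145
grip_force: 30.0
```

```bash
python3 - <<'E'
from chk import *
import cv2
t=o+130*d
a=read_camera("top")[130:200,130:250];b=read_camera("scene")[210:300,220:370]
print("top",w2p("top",t),w2p("top",[611,212,79]),"scene",w2p("scene",t),w2p("scene",o),w2p("scene",[611,212,79]))
cv2.imwrite("pics/fin.png",np.vstack([cv2.resize(b,(500,300),interpolation=2),cv2.resize(a,(500,292),interpolation=2)]))
E
```

```text
24.95 [649.5232152  386.55479105  96.46067642] [ 0.45  0.79  1.3  -0.    1.05  0.67] [-0.5 -0.  -1.1] 0.14529629050133067
gauge dir [-2.166e-01 -9.763e-01 -6.000e-04] want [-0.1652, -0.748, -0.6428]
origin [639.10528207 339.68697784 114.62973678] tip [610.94329299 212.77403384 114.54597501]
tip to mouth: along 232.68256205311695 side [  39.5 -167.7  185. ] turn needed deg [35.93 -7.97  0.04]
top [181.34815883 160.01270377] [183.85351602 162.72551353] scene [298.63955895 237.35998527] [344.55534148 263.15880537] [297.1468603  245.47593926]
```

View pics/fin.png

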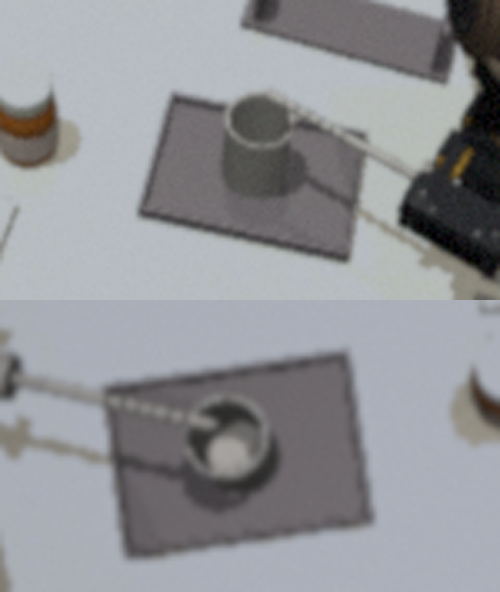

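The tip is over the mouth, about 5 mm off-centre, and the beaker is upright. I'll make a small centring correction, settle and hand in.

Call:
move_arm:
  commands:
    - [[-0.2,-0.2,0],[0,0,0],0.05]
    - [[-0.1,-0.1,0],[0,0,0],0.05]
    - [[0,0,0],[0,0,0],0.05]
    - [[0,0,0],[0,0,0],0.05]
    - [[0,0,0],[0,0,0],0.05]
    - [[0,0,0],[0,0,0],0.05]
    - [[0,0,0],[0,0,0],0.05]
    - [[0,0,0],[0,0,0],0.05]

```text
t: 25.85
eef_pos: [646.3, 383.5, 95.6]
tcp_rot: [3.142, 0.0, 1.352]
ft_force: [-0.7, -0.4, -1.3]
opening: 0.143
grip_force: 30.0
```

```bash
python3 -c "
from cell import env
print(env.job_done())"
```

```text
the job is handed in; nothing more can be done
None
```

The job is handed in, with no verdict returned: the beaker stands upright in the tray, the gauge was seated in the dip tube for over a second and drawn out, and it is now held level and still with its tip about 35 mm above the beaker's mouth, at about 26 s of the 72 s allowed.

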